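# Rock the angle gauge on the half-round coping stone to its set slope and hold it

## Robot

A 6-joint arm with a two-finger parallel gripper is mounted at the origin on the work surface. World frame = base frame: x ahead of the robot, y to its left, z up, the work surface at z = 0. Lengths are in m, angles in rad, forces in N, time in s.
With the tool pointing down it reaches from about 0.325 to 0.9 m from the base axis. Payload 6.1 kg.
Tool frame: the origin (TCP) lies on the front face of the gripper's body, between the roots of the fingers; the fingertips stand 73 mm ahead of it and the grasp point (between the pads) lies 54 mm ahead of it; z points along the fingers, y is the line along which they close (so a half turn about z gives the same grasp; the last joint's range is limited). The gripper opens to 85 mm and grips with 20 to 120 N. Pads are 22 mm wide; open, the fingers measure 114 mm over their backs; the gripper's body (76 mm by 85 mm) begins 54 mm behind the grasp point. The pads swing forward as they close: fully open they stand 13 mm farther back than shut.
Start: joints at [-1.363, 0.22, 1.526, -0, 1.395, -0.126], TCP at [0.205, -0.59, 0.304] pointing down, gripper open.
Joint ranges: [-2.98, 2.98], [-0.91, 2.08], [0.09, 2.57], [-1.24, 4.39], [0.2, 2.65], [-2.68, 2.68]. Speed limits (rad/s): [2.57, 2.57, 3.01, 3.14, 3.14, 3.14].

## Interface

Orientations are given as [roll, pitch, yaw] about the fixed x, y, z axes, in that order (R = Rz(yaw) Ry(pitch) Rx(roll)).
In Python, from bench import r, snapshot, camera_params, nets gives the robot as it stands. The module is installed in compiled form; this text tells all that it offers.
- The arm moves only by the tool jog_arm, never from a script. Its argument "moves" is a list of rows, each a list of 7 numbers: the turn, a rotation vector about the tool's x, y, z in degrees, then the shift along the tool's x, y, z in mm, then the finger opening in mm, from 0 to 85.4. A call has 1 to 5 rows; each row shifts and turns the commanded pose from where the row before left it, along the tool's axes as they then stand; what a row does not reach is not made up. A row lasts 1/10 s, in which the tool goes at most 50 mm and 8.59 degrees, less where a joint would pass 70% of its speed; a pose out of reach is approached as far as the arm can. A call with a gripper value outside its range is refused whole. The fingers move at their own pace and stop on an object; "squeeze" is the grip in N (left out, the last holds). Time passes only in rows, so rows that do not move let the fingers close. It gives the time, the measured TCP pose, the force, the opening and the grip force at its end, in the units of the state.
- r.observe(): the state, without advancing time (a new reading comes with each control period).
- snapshot(name): name is "scene" or "top" or "wrist"; returns (picture, depth): 384x512x3 uint8, red, green, blue; 384x512 float32, m along the optical axis (not along the pixel's ray), 0 where there is no reading.
- camera_params(name): a dict with "fov_y" (degrees; the focal length in pixels is half the picture's height over the tangent of half this angle, whatever the lens; pixels are square), "cx", "cy" (the principal point, pixels), "R" (3x3) and "t" (3): a world point X has camera coordinates R X + t; the wrist camera has in their place "hand_eye" (4x4, takes a point from camera to tool coordinates, whose origin is the TCP and whose axes are the flange's). Camera axes: x right, y down, z forward; pixel columns grow to the right and rows downward; lengths in m; the calibration is good to about 2 mm. A picture is of the moment at which its call begins: read the wrist's pose just before it. camera_params takes no time and is no camera call.
- r.job_done(): hands the job in; it is judged then, once.
Trained networks look in the newest picture that a camera, given by its name, has taken for a name from the list of things; names that differ only in an ending like _2 or _b are one class to them, and where a whole thing is asked for, a point or a joint stands for the part that bears it (a point fixed in the world has none). Each returns a list of dicts, best first, with "score" (0 to 1); they miss things now and then, are a little off and sometimes report something else, mostly with a low value. They report only what shows in the picture. A call takes as long as a camera call.
- nets.find_in(camera, thing): "centre" ([row, column] in pixels, amid what is visible of it).
- nets.outline_of(camera, thing): "pixels" (384x512 bool, what is visible of it) and "centre" ([row, column] in pixels, amid what is visible of it).
The state is a dict: "time_s": time; "joint_positions": joint angles; "dq": joint speeds; "joint_torque": joint torques, N m; "tcp_pos": TCP position; "orientation": TCP orientation; "contact_force": force on the tool from outside, world axes, zero at the start; "wrist_torque": the same for the moment, N m; "gripper_width": finger opening in m; "grip_force": force on a finger pad.
Only numpy, scipy, OpenCV 4.12 (cv2) and the standard library are available. Lean on these libraries where they do the work, as an engineer would, in place of code of your own. Each camera call takes 0.05 s, during which the arm holds its last target. There are 200 camera calls.

## Task

I am about to pencil a line on the half-round coping stone bedded across the balcony ledge, where its round side reaches the slope set on the angle gauge. Pick up the gauge, stand it upright on top of the stone with its straight base square across the middle of the ridge, then rock it over on the stone until its swinging pointer settles on the arrowhead of the bezel. Finish while still holding it there, still and resting lightly on the stone and on nothing else, and leave the breakfast things alone.

Things in the scene. Friction and masses are not known exactly. Their poses are not given: they have to be found in the camera images.
- gauge: Loose pendulum angle gauge, about 0.4 kg, standing on the table: flat base 120 (y) x 32 (x) x 16 mm, round grey dial case 120 mm across, 20 mm thick, centred 78 mm up, and on top a rubber grip block. Origin: centre of the underside; z up through the grip, y along the base, x out of the white dial face, which at the start looks roughly away from the robot, give or take 0.4 rad
- gauge_base (a point): Centre of the gauge's flat underside (the gauge's origin)
- gauge_grip (a point): Middle of the black rubber grip block, 158 mm above the underside on the gauge's z axis. The block, 36 mm wide (y) and 26 mm thick (x), stands clear of the case from 138 to 178 mm above the underside and can be gripped either way
- pointer (a joint): Swinging pointer: weighted dark needle with a round bob, hung freely from the dial centre; points down, settles in about 0.5 s. Angle in rad about the gauge's x: 0 = straight at the base, positive = tip on the gauge's +y side. It hangs plumb: leaning the gauge's top towards its +y by an angle makes it read plus that angle
- bezel (a joint): The set angle: steel bezel ring round the dial with one black arrowhead pointing inward; stiff, already set, need not be touched. Same zero and sense as the pointer, between 0.2 and 0.4 rad: the arrowhead is on the gauge's +y side of the lowest point of the dial, so the gauge's top must lean to its +y. The pointer is on the arrowhead when both joints read the same
- pointer_tip (a point): Tip of the swinging needle, 50 mm from the dial centre
- index_tip (a point): Inner tip of the bezel's arrowhead (about 11 mm wide at its root), 50 mm from the dial centre
- stone: Half-round coping stone, fixed on the ledge: bed 170 (x) x 124 (y) x 16 mm with a round back of 60 mm radius, 160 mm long, whose axis runs along the stone's x, 10 mm above its underside. Origin: centre of the underside, 30 mm above the table; z up, x along the ridge, pointing away from the robot give or take 0.3 rad. Worn lumps near its ends; the middle 90 mm is smooth
- ridge (a point): Middle of the stone's ridge, its highest line: 70 mm above the stone's underside, 100 mm above the table
- ledge: The balcony's stone ledge, fixed, along the far edge of the table: 260 mm deep (x from 0.51 to 0.77 m), flat top 30 mm above the table; origin at the centre of its top
- mug: Bystander: enamel mug, 82 mm across, 80 mm high, handle at its y; origin under its centre
- jar: Bystander: closed jam jar, 68 mm across, 90 mm high; origin under its centre
- butter_dish: Bystander: bamboo butter dish 150 mm (x) x 110 mm (y) x 76 mm high with a closed swing door on its -x side; origin under its centre
- teaspoon: Bystander: stainless teaspoon lying along its x, 140 mm long; origin under its middle

How it is judged:
On the way, in this order (a step that is already met when the one before it is completed fails the run):
1. the gauge is lifted off the table in the gripper (height (world z) of gauge_base above 0.02 m and contact force between the fingers and gauge above 2 N), for 0.2 s.
2. it stands upright (within 0.1 rad), gripped, square across the ridge and touching the stone (contact force between gauge and stone above 0.5 N and contact force between the fingers and gauge above 2 N and contact force between gauge and ledge below 0.1 N and angle between the x axis of gauge and the x axis of stone, either way round below 0.2 rad and angle between gauge's own z axis and vertical below 0.1 rad and x of gauge_base in the frame of stone between -0.03 and 0.03 m and y of gauge_base in the frame of stone between -0.04 and 0.04 m and z of gauge_base in the frame of stone between 0.06 and 0.085 m), for 0.2 s.
3. it is rocked over on the stone until the pointer settles on the arrowhead (contact force between gauge and stone above 0.5 N and contact force between the fingers and gauge above 2 N and angle between the x axis of gauge and the x axis of stone, either way round below 0.2 rad and distance between pointer_tip and index_tip below 0.0035 m and velocity of joint pointer between -0.2 and 0.2 rad/s), for 0.5 s.
At the end, for the whole second after the job is handed in: Gauge gripped; base rests on the stone at 0.5 to 25 N, not on the ledge; base centre within 30 (along), 40 mm (across) of mid-ridge, 60 to 85 mm above the stone's underside; gauge x within 0.2 rad of the ridge; pointer tip within 3.5 mm of the arrow tip, under 0.2 rad/s; gauge under 20 mm/s (all of step 3 and contact force between gauge and stone below 25 N and contact force between gauge and ledge below 0.1 N and x of gauge_base in the frame of stone between -0.03 and 0.03 m and y of gauge_base in the frame of stone between -0.04 and 0.04 m and z of gauge_base in the frame of stone between 0.06 and 0.085 m and linear speed of gauge below 0.02 m/s); the arm keeps its last pose, push and grip.
It fails at once if the mug is shoved more than 30 mm or tipped (distance of mug from where it was at the start of the episode above 0.03 m or angle between mug's own z axis and vertical above 0.5 rad).
It fails at once if the jam jar is shoved more than 30 mm or tipped (distance of jar from where it was at the start of the episode above 0.03 m or angle between jar's own z axis and vertical above 0.5 rad).
It fails at once if the butter dish is shoved more than 30 mm or tipped (distance of butter_dish from where it was at the start of the episode above 0.03 m or angle between butter_dish's own z axis and vertical above 0.5 rad).
It fails at once if the teaspoon is shoved more than 30 mm or tipped (distance of teaspoon from where it was at the start of the episode above 0.03 m or angle between teaspoon's own z axis and vertical above 0.5 rad).
It also fails if it takes over 48 s, if anything falls off the work surface, if the arm or the gripper's body presses on something with over 40 N, if the wrist force passes 120 N, or if a joint passes its speed limit or range.

## Working session

There is one attempt and no reset: what is moved stays moved. The work goes in short steps, Python scripts to look and compute and a tool call to move; the robot and the scene stay as the last step left them, time stands still between calls to the robot, and variables do not carry over. Pictures are saved under pics/ and viewed, at most 10 in all, crops included, and the job is handed in when it is done.

Besides the shell and the picture viewer there is one more tool, called as name([rows], argument=value, ...), one row to a line, values as JSON. jog_arm: Moves the arm, as the interface text tells. Its arguments: {"type":"object","properties":{"moves":{"type":"array"},"squeeze":{"type":"number"}},"required":["moves"]}

```bash
mkdir -p pics
cat > h.py <<'E'
import numpy as np, cv2
from bench import r, snapshot, camera_params, nets
from scipy.spatial.transform import Rotation as Ro
def cloud(name, depth):
    p=camera_params(name); f=192/np.tan(np.radians(p['fov_y'])/2)
    v,u=np.mgrid[0:384,0:512]
    C=np.stack([(u-p['cx'])/f*depth,(v-p['cy'])/f*depth,depth],-1)
    if 'R' in p: return (C-np.array(p['t']))@np.array(p['R'])
    H=np.array(p['hand_eye']); s=r.observe()
    T=C@H[:3,:3].T+H[:3,3]
    return T@Ro.from_euler('xyz',s['orientation']).as_matrix().T+np.array(s['tcp_pos'])
def save(n,img): cv2.imwrite('pics/'+n+'.png',img[:,:,::-1])
E
python3 - <<'E'
from h import *
print(r.observe())
for c in ['scene','top']:
    im,d=snapshot(c); save(c+'0',im); W=cloud(c,d)
    for t in ['gauge','gauge_grip','stone','mug','jar','butter_dish','teaspoon','ledge','index_tip','pointer_tip']:
        o=nets.outline_of(c,t)
        if not o: print(c,t,'none');continue
        o=o[0]; m=o['pixels']&(d>0); P=W[m]
        print(c,t,round(o['score'],2),np.round(o['centre']),m.sum(),*( [np.round(np.percentile(P,[2,50,98],axis=0),3).tolist()] if len(P) else []))
E
```

```text
{'time_s': 0.0, 'joint_positions': array([-1.36307855e+00,  2.21251422e-01,  1.52760076e+00,  1.54647118e-05,
        1.39470637e+00, -1.26085439e-01]), 'dq': array([ 2.42232088e-03, -1.74723362e-03,  4.23671713e-05, -8.06558238e-04,
        6.69192553e-04, -2.58669929e-03]), 'joint_torque': array([ 1.66533333e-03, -4.96893561e+01, -3.89397025e+01,  1.11982840e-04,
        1.11983466e-02,  2.74595936e-05]), 'tcp_pos': array([ 0.20468699, -0.59004359,  0.30278891]), 'orientation': array([-3.13964427e+00, -2.62314943e-04,  3.33800240e-01]), 'contact_force': array([-0.42198692,  0.28217287,  0.03671633]), 'wrist_torque': array([-0.06907516,  0.03529064,  0.01674669]), 'grip_force': 0.0, 'gripper_width': 0.08583458077352643}
scene gauge 0.58 [174. 258.] 1368 [[0.381, -0.197, 0.001], [0.452, -0.131, 0.087], [0.464, -0.082, 0.181]]
scene gauge_grip 0.67 [175. 260.] 1330 [[0.432, -0.196, 0.003], [0.452, -0.131, 0.089], [0.464, -0.082, 0.181]]
scene stone 0.97 [251. 276.] 3098 [[0.536, -0.041, 0.044], [0.622, 0.028, 0.092], [0.694, 0.084, 0.103]]
scene mug none
scene jar 0.61 [265. 416.] 827
[... 779 characters left out ...]
, -0.054, 0.034], [0.6, 0.01, 0.089], [0.685, 0.081, 0.101]]
top mug 0.8 [224. 183.] 805 [[0.4, 0.101, -0.001], [0.438, 0.149, 0.008], [0.475, 0.198, 0.08]]
top jar 0.74 [218. 116.] 647 [[0.418, 0.304, 0.006], [0.447, 0.325, 0.087], [0.478, 0.363, 0.093]]
top butter_dish 0.93 [246. 408.] 2664 [[0.305, -0.55, 0.003], [0.379, -0.481, 0.074], [0.455, -0.43, 0.079]]
top teaspoon 0.55 [229. 218.] 84 [[0.305, 0.032, 0.001], [0.417, 0.047, 0.006], [0.435, 0.054, 0.009]]
top ledge 0.73 [169. 258.] 30343 [[0.511, -0.816, -0.242], [0.601, -0.071, 0.029], [0.761, 0.684, 0.033]]
top index_tip 0.63 [215. 275.] 26 [[0.447, -0.194, 0.099], [0.459, -0.121, 0.121], [0.465, -0.09, 0.131]]
top pointer_tip none
```

Run:
```python
from h import *
from scipy.optimize import least_squares
G=[];S=[]
for c in ['scene','top']:
    im,d=snapshot(c); W=cloud(c,d)
    if c=='scene': save('s1',cv2.resize(im[100:300,130:400],None,fx=2.9,fy=2.9,interpolation=cv2.INTER_CUBIC))
    inb=lambda lo,hi:(d>0)&np.all((W>lo)&(W<hi),-1)
    g=W[inb([.38,-.23,.02],[.51,-.05,.2])]; s=W[inb([.515,-.08,.048],[.72,.13,.12])]
    top=g[g[:,2]>.145]; print(c,'grip',len(top),top.min(0).round(3),top.max(0).round(3),np.median(top,0).round(3), g[:,2].max().round(3))
    if c=='scene':
        disc=g[(g[:,2]>.03)&(g[:,2]<.13)]
        f=cv2.fitLine(disc[:,:2].astype(np.float32),cv2.DIST_HUBER,0,.001,.001).ravel()
        print('dial line',f,'n yaw',np.arctan2(f[1],f[0])+np.pi/2, 'ext',disc.min(0).round(3),disc.max(0).round(3))
    print('base-ish', g[g[:,2]<.12].min(0).round(3), g[g[:,2]<.12].max(0).round(3))
    # cylinder: axis height .04, r .06
    fn=lambda p,s=s: np.hypot(-(s[:,0]-.62)*np.sin(p[1])+(s[:,1]-p[0])*np.cos(p[1]), s[:,2]-.04-p[2])-.06
    q=least_squares(fn,[.02,0,0],loss='soft_l1',f_scale=.002).x
    rid=s[s[:,2]>.09]; a=np.array([np.cos(q[1]),np.sin(q[1])]); t=(s[:,:2]-[.62,q[0]])@a
    print('stone y@x=.62, yaw, dz',q.round(4),'res',np.abs(fn(q)).mean().round(4),'along ext',np.percentile(t,[0.5,99.5]).round(4))
```

```text
scene grip 225 [ 0.427 -0.16   0.145] [ 0.457 -0.119  0.183] [ 0.449 -0.136  0.176] 0.183
dial line [ 0.12523755  0.99212676  0.45082396 -0.15087418] n yaw 3.0160255 ext [ 0.428 -0.201  0.03 ] [ 0.466 -0.081  0.13 ]
base-ish [ 0.428 -0.209  0.02 ] [ 0.51 -0.08  0.12]
stone y@x=.62, yaw, dz [ 0.0121 -0.2445  0.0013] res 0.0027 along ext [-0.0936  0.0675]
top grip 168 [ 0.428 -0.16   0.146] [ 0.46  -0.121  0.18 ] [ 0.441 -0.141  0.176] 0.18
base-ish [ 0.425 -0.202  0.025] [ 0.467 -0.082  0.12 ]
stone y@x=.62, yaw, dz [ 0.0119 -0.2441 -0.0013] res 0.0019 along ext [-0.0921  0.0677]
```

View pics/s1.png

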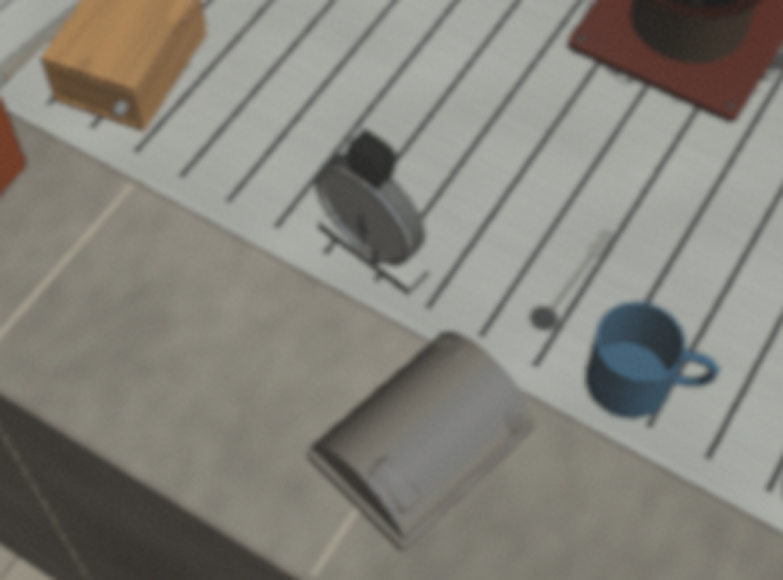

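Run:
```python
from h import *
for c in ['scene','top']:
    p=camera_params(c); R=np.array(p['R']); C=-R.T@np.array(p['t']); print(c,p['fov_y'],p['cx'],p['cy'],C.round(3),'fwd',R[2].round(3))
p=camera_params('wrist'); print(p)
```

```text
scene 45.547143986020075 262.08749907894327 186.61232175453262 [1.039 0.245 1.134] fwd [-0.451 -0.281 -0.847]
top 53.43804719318545 254.38574831963967 190.8396280314626 [ 0.322 -0.064  1.142] fwd [ 0.19   0.003 -0.982]
{'fov_y': 68.03973367485973, 'cx': 258.7179302162686, 'cy': 190.30771453898817, 'hand_eye': array([[-5.05698227e-04, -9.46008337e-01, -3.24141898e-01,
         8.46821131e-02],
       [ 9.99999218e-01, -8.49016453e-04,  9.17742548e-04,
        -5.06265329e-04],
       [-1.14339391e-03, -3.24141181e-01,  9.46008027e-01,
        -6.98319947e-02],
       [ 0.00000000e+00,  0.00000000e+00,  0.00000000e+00,
         1.00000000e+00]])}
```

jog_arm([
  [0,0,6.6,0,0,0,85],
  [0,0,6.6,0,0,0,85],
  [0,0,6.6,0,0,0,85],
  [0,0,6.6,0,0,0,85],
  [0,0,0,16,-43,0,85],
])

```text
time_s: 1.7
tcp_pos: [0.2241, -0.5523, 0.3032]
orientation: [3.14, 0.001, -0.134]
contact_force: [1.2, 0.9, -0.6]
gripper_width: 0.0851
grip_force: 0.0
```

jog_arm([
  [0,0,0,16,-43,0,85],
  [0,0,0,16,-43,0,85],
  [0,0,0,16,-43,0,85],
  [0,0,0,16,-43,0,85],
  [0,0,0,16,-43,0,85],
])

```text
time_s: 2.2
tcp_pos: [0.3332, -0.3451, 0.3041]
orientation: [3.141, -0.001, -0.127]
contact_force: [0.4, -0.3, 0.5]
gripper_width: 0.0848
grip_force: 0.0
```

jog_arm([
  [0,0,0,16,-43,0,85],
  [0,0,0,16,-43,0,85],
  [0,0,0,16,-43,0,85],
  [0,0,0,16,-43,0,85],
  [0,0,0,0,0,0,85],
])

```text
time_s: 2.7
tcp_pos: [0.4197, -0.1798, 0.3042]
orientation: [-3.14, -0.001, -0.121]
contact_force: [-0.4, -1.2, -0.1]
gripper_width: 0.0851
grip_force: 0.0
```

Run:
```python
from h import *
s=r.observe(); im,d=snapshot('wrist'); save('w1',im); W=cloud('wrist',d)
print(s['tcp_pos'],s['orientation'])
m=(d>0)&(W[...,2]>.155)&(W[...,2]<.2)
print('top',m.sum(),W[m].min(0).round(4),W[m].max(0).round(4))
t=(m&(W[...,2]>.172)).astype(np.uint8); P=W[t>0][:,:2].astype(np.float32)*1000
print(cv2.minAreaRect(P), np.median(W[t>0],0))
for n in ['index_tip','pointer_tip','gauge_grip','gauge']:
    print(n,[(round(o['score'],2),np.round(o['centre'])) for o in nets.find_in('wrist',n)][:3])
```

```text
[ 0.41965725 -0.17981541  0.30416466] [-3.13995198e+00 -1.20290114e-03 -1.20583542e-01]
top 2083 [ 0.4259 -0.1632  0.155 ] [ 0.4587 -0.1233  0.1797]
((442.4547424316406, -142.4430389404297), (36.19184112548828, 26.030847549438477), 81.07189178466797) [ 0.44362226 -0.14332338  0.17746878]
index_tip [(0.82, array([151., 214.])), (0.38, array([ 46., 271.]))]
pointer_tip [(0.47, array([143., 222.])), (0.41, array([180.,  22.]))]
gauge_grip [(0.97, array([160., 212.])), (0.27, array([ 46., 270.]))]
gauge [(0.8, array([165., 212.])), (0.67, array([152., 215.]))]
```

View pics/w1.png

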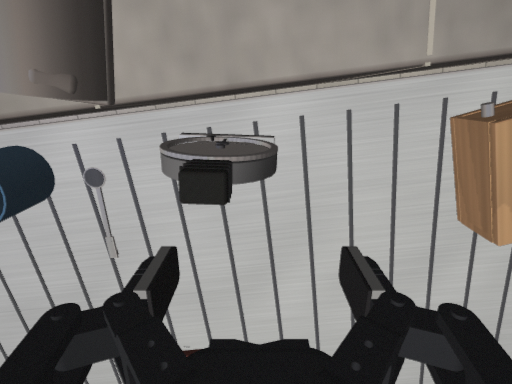

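jog_arm([
  [0,0,1.3,0,0,0,85],
  [0,0,0,17,-40,0,85],
  [0,0,0,0,0,45,85],
  [0,0,0,0,0,30,85],
  [0,0,0,0,0,15,85],
])

```text
time_s: 3.45
tcp_pos: [0.439, -0.1472, 0.2108]
orientation: [-3.14, 0.004, -0.152]
contact_force: [-0.2, 0.5, 0.6]
gripper_width: 0.0849
grip_force: 0.0
```

jog_arm([
  [0,0,0,0,0,0,60],
  [0,0,0,0,0,0,30],
  [0,0,0,0,0,0,20],
  [0,0,0,0,0,0,20],
  [0,0,0,0,0,0,20],
], squeeze=60)

```text
time_s: 3.95
tcp_pos: [0.441, -0.1476, 0.2147]
orientation: [3.141, -0.001, -0.15]
contact_force: [0.7, -0.0, 0.0]
gripper_width: 0.0354
grip_force: 62.2
```

jog_arm([
  [0,0,0,0,0,-15,20],
  [0,0,0,0,0,-25,20],
  [0,0,0,0,0,-30,20],
  [0,0,0,0,0,-30,20],
  [0,0,0,0,0,-30,20],
])

```text
time_s: 4.45
tcp_pos: [0.4403, -0.1471, 0.3449]
orientation: [3.141, 0.001, -0.15]
contact_force: [0.9, -0.8, -3.0]
gripper_width: 0.0354
grip_force: 61.6
```

jog_arm([
  [0,0,0,0,0,0,20],
  [0,0,0,0,0,0,20],
  [0,0,0,0,0,0,20],
])

```text
time_s: 4.75
tcp_pos: [0.4399, -0.1468, 0.3418]
orientation: [-3.141, 0.003, -0.15]
contact_force: [-0.7, 0.1, -4.6]
gripper_width: 0.0354
grip_force: 61.7
```

Run:
```python
from h import *
s=r.observe(); im,d=snapshot('wrist'); W=cloud('wrist',d)
print({k:np.round(s[k],3) for k in ['tcp_pos','orientation','contact_force','gripper_width','grip_force']})
for n in ['index_tip','pointer_tip','gauge_grip','gauge']:
    print(n,[(round(o['score'],2),np.round(o['centre'])) for o in nets.find_in('wrist',n)][:3])
o=nets.outline_of('wrist','gauge')
if o:
    P=W[o[0]['pixels']&(d>0)]; print(P.min(0).round(3),P.max(0).round(3))
save('w2',im)
p=camera_params('wrist'); print(np.shape(im))
```

```text
{'tcp_pos': array([ 0.44 , -0.147,  0.342]), 'orientation': array([-3.141e+00,  3.000e-03, -1.500e-01]), 'contact_force': array([-0.732,  0.052, -4.603]), 'gripper_width': np.float64(0.035), 'grip_force': np.float64(61.719)}
index_tip [(0.95, array([214., 255.]))]
pointer_tip [(0.67, array([184., 261.]))]
gauge_grip [(0.78, array([221., 258.]))]
gauge [(0.95, array([221., 255.]))]
[ 0.155 -0.249 -0.001] [ 0.464 -0.044  0.307]
(384, 512, 3)
```

View pics/w2.png

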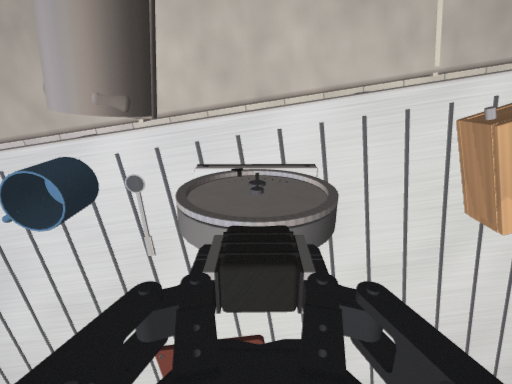

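```bash
cat >> h.py <<'E'
def dial(im, S=4, zc=.137, xf=.0107, rng=64):
    """frontal dial view, S px/mm; right in picture = tool +y = gauge -y; down = gauge -z"""
    p=camera_params('wrist'); f=192/np.tan(np.radians(p['fov_y'])/2); H=np.linalg.inv(p['hand_eye'])
    a,b=np.meshgrid(np.arange(-rng*S,rng*S+1)/S/1000,np.arange(-rng*S,rng*S+1)/S/1000)
    P=np.stack([np.full_like(a,xf),a,zc+b],-1)@H[:3,:3].T+H[:3,3]
    u=P[...,0]/P[...,2]*f+p['cx']; v=P[...,1]/P[...,2]*f+p['cy']
    return cv2.remap(im,u.astype(np.float32),v.astype(np.float32),cv2.INTER_CUBIC)
E
python3 - <<'E'
from h import *
im,d=snapshot('wrist'); save('d1',dial(im))
E
```

```text
(no output)
```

View pics/d1.png

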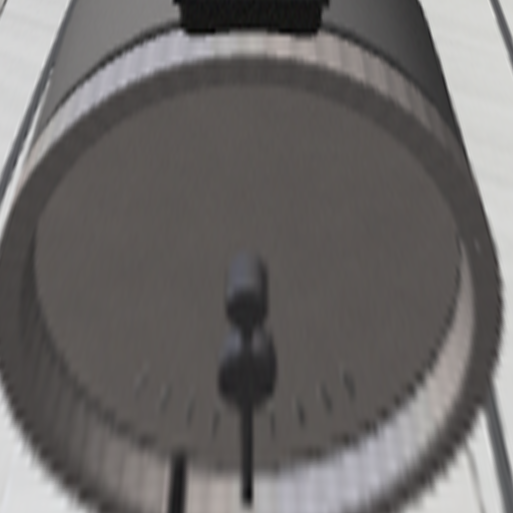

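jog_arm([
  [0,0,2.7,0,0,0,20],
  [0,0,2.7,0,0,0,20],
  [0,0,0,20,-32,0,20],
  [0,0,0,25,-40,0,20],
  [0,0,0,25,-40,0,20],
])

```text
time_s: 5.6
tcp_pos: [0.5367, -0.0547, 0.3441]
orientation: [3.141, -0.001, -0.246]
contact_force: [0.7, -1.3, -2.4]
gripper_width: 0.0354
grip_force: 62.1
```

jog_arm([
  [0,0,0,25,-40,0,20],
  [0,0,0,20,-30,0,20],
  [0,0,0,9,-14,0,20],
  [0,0,0,0,0,0,20],
  [0,0,0,0,0,0,20],
])

```text
time_s: 6.1
tcp_pos: [0.6082, 0.0131, 0.3432]
orientation: [3.141, 0.001, -0.243]
contact_force: [-0.2, 0.7, -3.1]
gripper_width: 0.0355
grip_force: 62.4
```

Run:
```python
from h import *
s=r.observe()
print({k:np.round(s[k],4) for k in ['tcp_pos','orientation','contact_force','joint_positions']})
T=np.array(s['tcp_pos']); M=Ro.from_euler('xyz',s['orientation']).as_matrix()
# stone check from the wrist view
im,d=snapshot('wrist'); W=cloud('wrist',d)
w=W[(d>0)&np.all((W>[.53,-.08,.06])&(W<[.70,.12,.108]),-1)]
print('ridge pts',len(w), w[:,2].max().round(4), np.median(w[w[:,2]>.095],0).round(3))
b=T+M@[.0007,-.002,.2147]; a=-.244
R=np.array([[np.cos(a),np.sin(a)],[-np.sin(a),np.cos(a)]])
print('base',b.round(4),'in stone',R@(b[:2]-[.608,.015]))
```

```text
{'tcp_pos': array([0.6082, 0.0131, 0.3432]), 'orientation': array([ 3.1409e+00,  1.4000e-03, -2.4310e-01]), 'contact_force': array([-0.1766,  0.6949, -3.0945]), 'joint_positions': array([-1.0780e-01,  1.5890e-01,  1.5233e+00, -5.0000e-04,  1.4608e+00,
        1.7062e+00])}
ridge pts 6233 0.1025 [0.653 0.005 0.099]
base [0.609  0.0148 0.1285] in stone [1.02188854e-03 8.80815942e-05]
```

jog_arm([
  [0,0,0,0,0,12,20],
  [0,0,0,0,0,8,20],
  [0,0,0,0,0,4,20],
  [0,0,0,0,0,0,20],
  [0,0,0,0,0,0,20],
])

```text
time_s: 6.65
tcp_pos: [0.6083, 0.0128, 0.3198]
orientation: [3.142, 0.0, -0.244]
contact_force: [-0.1, -0.0, -3.0]
gripper_width: 0.0351
grip_force: 62.5
```

jog_arm([
  [0,0,0,0,0,1,20],
  [0,0,0,0,0,1,20],
  [0,0,0,0,0,0,20],
])

```text
time_s: 6.95
tcp_pos: [0.6084, 0.0131, 0.318]
orientation: [-3.142, -0.0, -0.244]
contact_force: [-0.1, -0.3, -2.5]
gripper_width: 0.0356
grip_force: 62.5
```

jog_arm([
  [0,0,0,0,0,1,20],
  [0,0,0,0,0,0,20],
  [0,0,0,0,0,0,20],
])

```text
time_s: 7.25
tcp_pos: [0.6084, 0.0131, 0.3169]
orientation: [3.142, 0.0, -0.244]
contact_force: [-0.3, 0.2, -2.8]
gripper_width: 0.0355
grip_force: 62.5
```

jog_arm([
  [0,0,0,0,0,0.7,20],
  [0,0,0,0,0,0,20],
  [0,0,0,0,0,0.7,20],
  [0,0,0,0,0,0,20],
])

```text
time_s: 7.65
tcp_pos: [0.6083, 0.013, 0.3154]
orientation: [3.142, 0.0, -0.244]
contact_force: [-0.4, -0.4, -3.5]
gripper_width: 0.0353
grip_force: 62.5
```

jog_arm([
  [0,0,0,0,0,0.7,20],
  [0,0,0,0,0,0,20],
  [0,0,0,0,0,0,20],
])

```text
time_s: 7.95
tcp_pos: [0.6083, 0.013, 0.3148]
orientation: [3.142, 0.0, -0.244]
contact_force: [0.2, 0.7, -4.1]
gripper_width: 0.0351
grip_force: 62.5
```

jog_arm([
  [0,0,0,0,0,0.7,20],
  [0,0,0,0,0,0,20],
  [0,0,0,0,0,0,20],
])

```text
time_s: 8.25
tcp_pos: [0.6084, 0.013, 0.3142]
orientation: [-3.142, -0.0, -0.244]
contact_force: [-0.9, -0.2, -2.9]
gripper_width: 0.0353
grip_force: 62.6
```

jog_arm([
  [0,0,0,0,0,0.7,20],
  [0,0,0,0,0,0,20],
  [0,0,0,0,0,0,20],
])

```text
time_s: 8.55
tcp_pos: [0.6085, 0.013, 0.3141]
orientation: [-3.141, -0.001, -0.244]
contact_force: [-1.9, -0.5, 1.5]
gripper_width: 0.0351
grip_force: 63.0
```

jog_arm([
  [0,0,0,0,0,0,20],
  [0,0,0,0,0,0,20],
  [-2,0,0,0,-7.5,-0.1,20],
  [-2,0,0,0,-7.5,-0.2,20],
  [0,0,0,0,0,0,20],
])

```text
time_s: 9.05
tcp_pos: [0.6124, 0.0282, 0.3138]
orientation: [3.071, -0.001, -0.242]
contact_force: [-1.4, -1.5, 2.8]
gripper_width: 0.0351
grip_force: 63.1
```

jog_arm([
  [0,0,0,0,0,0,20],
])

```text
time_s: 9.15
tcp_pos: [0.6123, 0.0277, 0.3138]
orientation: [3.073, -0.001, -0.243]
contact_force: [-1.1, 0.1, 2.8]
gripper_width: 0.0353
grip_force: 63.1
```

jog_arm([
  [-2,0,0,0,-7.5,-0.3,20],
  [-2,0,0,0,-7.5,-0.3,20],
  [-2,0,0,0,-7.5,-0.4,20],
  [-2,0,0,0,-7.5,-0.5,20],
  [0,0,0,0,0,0,20],
])

```text
time_s: 9.65
tcp_pos: [0.6195, 0.0571, 0.311]
orientation: [2.932, -0.0, -0.243]
contact_force: [0.9, -0.7, 1.0]
gripper_width: 0.0352
grip_force: 62.9
```

jog_arm([
  [0,0,0,0,0,0,20],
  [0,0,0,0,0,0,20],
])

```text
time_s: 9.85
tcp_pos: [0.6193, 0.0565, 0.3111]
orientation: [2.934, -0.0, -0.244]
contact_force: [1.6, 2.0, 0.0]
gripper_width: 0.0355
grip_force: 62.7
```

jog_arm([
  [-2,0,0,0,-7.5,-0.4,20],
  [-2,0,0,0,-7.5,-0.5,20],
  [-2,0,0,0,-7.5,-0.6,20],
  [0,0,0,0,0,0,20],
  [0,0,0,0,0,0,20],
])

```text
time_s: 10.35
tcp_pos: [0.6245, 0.0784, 0.3069]
orientation: [2.828, 0.001, -0.244]
contact_force: [1.3, 1.0, -0.7]
gripper_width: 0.0353
grip_force: 62.6
```

jog_arm([
  [0,0,0,0,0,0,20],
  [0,0,0,0,0,0,20],
  [0,0,0,0,0,0,20],
])

```text
time_s: 10.65
tcp_pos: [0.6244, 0.0781, 0.307]
orientation: [2.828, 0.0, -0.244]
contact_force: [0.3, 0.3, -3.0]
gripper_width: 0.0352
grip_force: 62.5
```

Run:
```python
from h import *
im,d=snapshot('wrist'); save('d2',dial(im,rng=72))
s=r.observe(); print({k:np.round(s[k],4) for k in ['tcp_pos','orientation','contact_force']})
```

```text
{'tcp_pos': array([0.6244, 0.0781, 0.307 ]), 'orientation': array([ 2.828e+00,  5.000e-04, -2.442e-01]), 'contact_force': array([ 0.1641,  0.9759, -2.7609])}
```

View pics/d2.png

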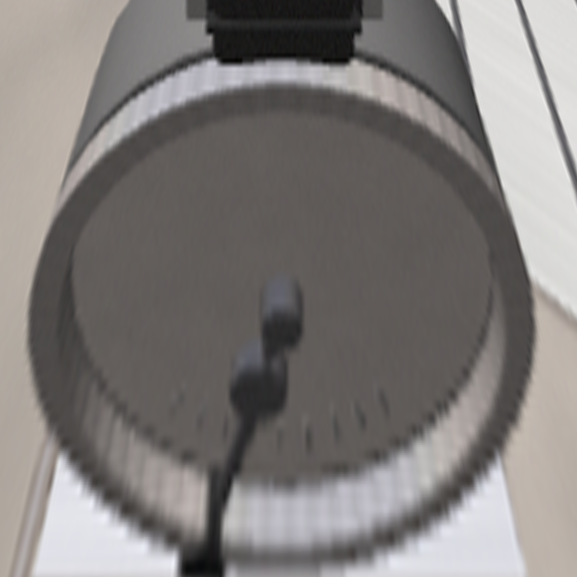

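jog_arm([
  [-1,0,0,0,-3.7,0,20],
  [-0.8,0,0,0,-3.0,0,20],
  [0,0,0,0,0,0,20],
  [0,0,0,0,0,0,20],
  [0,0,0,0,0,0,20],
])

```text
time_s: 11.2
tcp_pos: [0.6262, 0.0843, 0.3055]
orientation: [2.796, -0.0, -0.244]
contact_force: [-0.9, -0.1, 1.8]
gripper_width: 0.0353
grip_force: 63.1
```

jog_arm([
  [0,0,0,0,0,0.5,20],
  [0,0,0,0,0,0,20],
  [0,0,0,0,0,0,20],
])

```text
time_s: 11.5
tcp_pos: [0.6262, 0.0842, 0.3055]
orientation: [2.796, -0.001, -0.244]
contact_force: [-1.1, 0.8, 4.9]
gripper_width: 0.0352
grip_force: 63.3
```

jog_arm([
  [0,0,0,0,0,0,20],
  [0,0,0,0,0,0,20],
  [0,0,0,0,0,0,20],
  [0,0,0,0,0,0,20],
])

```text
time_s: 11.9
tcp_pos: [0.6262, 0.0842, 0.3055]
orientation: [2.796, -0.001, -0.244]
contact_force: [-1.5, 1.1, 5.5]
gripper_width: 0.0348
grip_force: 63.3
```

Run:
```python
from h import *
im,d=snapshot('wrist'); D=dial(im,S=8,rng=72); save('d3',D[760:1153,300:900])
s=r.observe(); print({k:np.round(s[k],4) for k in ['tcp_pos','orientation','contact_force']})
T=np.array(s['tcp_pos']); M=Ro.from_euler('xyz',s['orientation']).as_matrix()
b=T+M@[.0007,-.002,.2145]; a=-.244
R=np.array([[np.cos(a),np.sin(a)],[-np.sin(a),np.cos(a)]])
print('base in stone',(R@(b[:2]-[.608,.015])).round(4),b[2]-.03)
for n in ['index_tip','pointer_tip']:
    print(n,[(round(o['score'],2),np.round(o['centre'],1)) for o in nets.find_in('wrist',n)][:3])
```

```text
{'tcp_pos': array([0.6262, 0.0842, 0.3055]), 'orientation': array([ 2.7963e+00, -9.0000e-04, -2.4400e-01]), 'contact_force': array([-1.7649,  0.613 ,  5.1488])}
base in stone [0.0018 0.0008] 0.07302075499921051
index_tip [(0.98, array([214.5, 254.8]))]
pointer_tip [(0.53, array([185.5, 256.4]))]
```

View pics/d3.png

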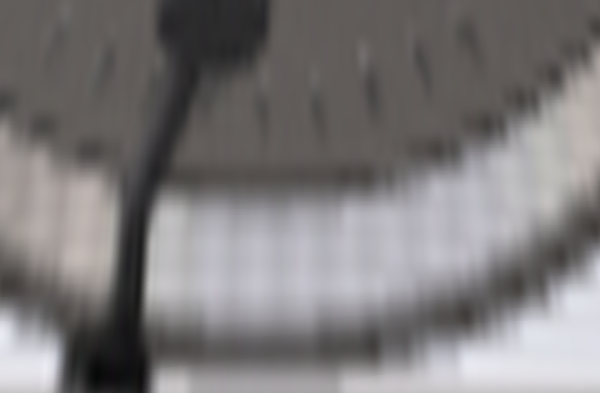

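Run:
```python
from h import *
im,d=snapshot('wrist'); a=cv2.imread('pics/w2.png')[:,:,::-1]
A,B=[dial(x,S=8,rng=72)[720:1153,300:690] for x in (a,im)]
for y in range(20,420,40):
    out=[]
    for X in (A,B):
        g=X[y-3:y+4].mean((0,2)); th=(g.min()+np.median(g))/2; c=np.where(g<th)[0]
        seg=np.split(c,np.where(np.diff(c)>2)[0]+1); out.append([(int(q[0]),int(q[-1])) for q in seg if len(q)>3])
    print(y+720,out)
save('cmp',np.hstack([A,B]))
```

```text
740 [[(246, 267), (288, 304)], [(175, 270)]]
780 [[(213, 313)], [(157, 268)]]
820 [[(199, 313)], [(168, 253)]]
860 [[(217, 292)], [(166, 193)]]
900 [[(243, 267)], [(151, 177)]]
940 [[(242, 267)], [(139, 162)]]
980 [[(109, 134), (241, 268)], [(121, 149)]]
1020 [[(104, 134), (242, 266)], [(0, 17), (117, 145)]]
1060 [[(0, 7), (99, 132), (247, 264)], [(10, 71), (107, 143)]]
1100 [[(9, 50), (94, 129)], [(73, 144)]]
```

View pics/cmp.png

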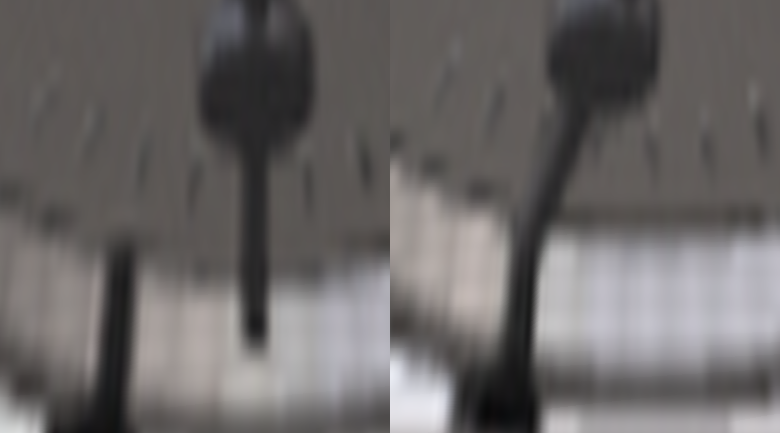

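jog_arm([
  [0,0,0,0,0,0,20],
  [0,0,0,0,0,0,20],
  [0,0,0,0,0,0,20],
  [0,0,0,0,0,0,20],
  [0,0,0,0,0,0,20],
])

```text
time_s: 12.6
tcp_pos: [0.6262, 0.0842, 0.3055]
orientation: [2.796, -0.001, -0.244]
contact_force: [-1.0, 0.6, 5.8]
gripper_width: 0.0355
grip_force: 63.3
```

```bash
python3 -c "
from bench import r
s=r.observe(); print(s['contact_force'],s['gripper_width'],s['grip_force'],s['time_s'])
print(r.job_done())"
```

```text
[-0.9650368   0.63350276  5.77467474] 0.03553115441747604 63.32794904708862 12.6
the job is handed in; nothing more can be done
None
```

I handed the job in at 12.6 s. The gauge is held still on the ridge, leaning about 0.345 rad and pressing lightly at about 9 N. By the wrist camera the pointer tip is within about 1 mm of the arrowhead, and the breakfast things were not touched. The hand-in returned no verdict.

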